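Set the lollipop stock tags

TASK

On the stock board, each lollipop bin has a red/green status tag hinged in front of it. With a fingertip, push over the tags that are wrong, so that each full bin's tag lies fully over with its green face up and each empty bin's tag lies fully over with its red face up. Leave the bins, the jar, the stick cup and the mould standing where they are.

Things in the scene. Friction and masses are not known exactly. Their poses are not given: they have to be found in the camera images.
- board: white board fixed on the counter, 270 (x) x 630 (y) x 12 mm; origin under its centre. Its x axis points from the row of tag stands (75 mm before the middle, 150 mm apart) to the row of bins (60 mm beyond the middle); y runs along the rows. It may be turned a little. Each bin belongs to the stand straight in front of it (135 mm between origins; the next nearest is 200 mm off)
- stand_1: grey tag stand fixed on the board, foot 70 (x) x 36 (y) mm, axes like the board's; origin at the centre of its underside. Hinge line along its x axis, 28 mm above the origin. Two stop wings slope up and out from the hinge, ending 9 mm above the hinge line and 18 mm to each side (y). The stands stand in any order along the row
- tag_1 (a joint): lean (rad) of the tag on stand_1: plate 50 mm wide, 5 thick, free edge 55 mm from the hinge. 0 upright; +0.85 leans to its -y stop, green (its +y face) up; -0.85 leans to its +y stop, red up. At a stop the free edge is 36 mm above and 41 mm beside the hinge. 35 g, slippery plastic, swings freely: when its free edge is pushed sideways past upright it falls to the other stop and stays
- stand_2: grey tag stand fixed on the board, foot 70 (x) x 36 (y) mm, axes like the board's; origin at the centre of its underside. Hinge line along its x axis, 28 mm above the origin. Two stop wings slope up and out from the hinge, ending 9 mm above the hinge line and 18 mm to each side (y). The stands stand in any order along the row
- tag_2 (a joint): lean (rad) of the tag on stand_2: plate 50 mm wide, 5 thick, free edge 55 mm from the hinge. 0 upright; +0.85 leans to its -y stop, green (its +y face) up; -0.85 leans to its +y stop, red up. At a stop the free edge is 36 mm above and 41 mm beside the hinge. 35 g, slippery plastic, swings freely: when its free edge is pushed sideways past upright it falls to the other stop and stays
- stand_3: grey tag stand fixed on the board, foot 70 (x) x 36 (y) mm, axes like the board's; origin at the centre of its underside. Hinge line along its x axis, 28 mm above the origin. Two stop wings slope up and out from the hinge, ending 9 mm above the hinge line and 18 mm to each side (y). The stands stand in any order along the row
- tag_3 (a joint): lean (rad) of the tag on stand_3: plate 50 mm wide, 5 thick, free edge 55 mm from the hinge. 0 upright; +0.85 leans to its -y stop, green (its +y face) up; -0.85 leans to its +y stop, red up. At a stop the free edge is 36 mm above and 41 mm beside the hinge. 35 g, slippery plastic, swings freely: when its free edge is pushed sideways past upright it falls to the other stop and stays
- stand_4: grey tag stand fixed on the board, foot 70 (x) x 36 (y) mm, axes like the board's; origin at the centre of its underside. Hinge line along its x axis, 28 mm above the origin. Two stop wings slope up and out from the hinge, ending 9 mm above the hinge line and 18 mm to each side (y). The stands stand in any order along the row
- tag_4 (a joint): lean (rad) of the tag on stand_4: plate 50 mm wide, 5 thick, free edge 55 mm from the hinge. 0 upright; +0.85 leans to its -y stop, green (its +y face) up; -0.85 leans to its +y stop, red up. At a stop the free edge is 36 mm above and 41 mm beside the hinge. 35 g, slippery plastic, swings freely: when its free edge is pushed sideways past upright it falls to the other stop and stays
- bin_full_1: white open bin 110 (x) x 115 (y) x 55 mm, loose on the board, FULL: heaped with coloured lollipops up to 20 mm above its rim; origin at the centre of its underside. The bins can be in any order along the row
- bin_full_2: white open bin 110 (x) x 115 (y) x 55 mm, loose on the board, FULL: heaped with coloured lollipops up to 20 mm above its rim; origin at the centre of its underside. The bins can be in any order along the row
- bin_empty_1: white open bin 110 (x) x 115 (y) x 55 mm, loose on the board, EMPTY: bare white floor; origin at the centre of its underside. The bins can be in any order along the row
- bin_empty_2: white open bin 110 (x) x 115 (y) x 55 mm, loose on the board, EMPTY: bare white floor; origin at the centre of its underside. The bins can be in any order along the row
- jar: loose amber candy jar with a red lid, 60 mm across, 85 mm high, on the counter just past the board's left end; origin at the centre of its underside; to be left alone
- stick_cup: loose steel cup of wooden sticks, 60 mm across, 70 mm high (sticks to 115 mm), on the counter just past the board's right end; origin at the centre of its underside; to be left alone
- mould: loose white lollipop mould, 75 (x) x 360 (y) x 22 mm, on the counter beyond the bins; origin at the centre of its underside; to be left alone
Mind the look-alikes: they are no part of the job. Leave any pink, turquoise or yellow look-alike of the bin_full_2 alone.

How it is judged (in metres and radians):
At the end, for the whole second after the job is handed in: Every tag in front of a full bin leans green face up (joint above +0.75 rad) and every tag in front of an empty bin leans red face up (joint below -0.75 rad), all four at rest (under 0.1 rad/s); no bin or bystander was moved over 20 mm or tilted over 0.25 rad (((value of joint tag_1 above 0.75 rad and (horizontal distance between stand_1 and bin_full_1 below 0.165 m or horizontal distance between stand_1 and bin_full_2 below 0.165 m)) or (value of joint tag_1 below -0.75 rad and (horizontal distance between stand_1 and bin_empty_1 below 0.165 m or horizontal distance between stand_1 and bin_empty_2 below 0.165 m))) and velocity of joint tag_1 between -0.1 and 0.1 rad/s and ((value of joint tag_2 above 0.75 rad and (horizontal distance between stand_2 and bin_full_1 below 0.165 m or horizontal distance between stand_2 and bin_full_2 below 0.165 m)) or (value of joint tag_2 below -0.75 rad and (horizontal distance between stand_2 and bin_empty_1 below 0.165 m or horizontal distance between stand_2 and bin_empty_2 below 0.165 m))) and velocity of joint tag_2 between -0.1 and 0.1 rad/s and ((value of joint tag_3 above 0.75 rad and (horizontal distance between stand_3 and bin_full_1 below 0.165 m or horizontal distance between stand_3 and bin_full_2 below 0.165 m)) or (value of joint tag_3 below -0.75 rad and (horizontal distance between stand_3 and bin_empty_1 below 0.165 m or horizontal distance between stand_3 and bin_empty_2 below 0.165 m))) and velocity of joint tag_3 between -0.1 and 0.1 rad/s and ((value of joint tag_4 above 0.75 rad and (horizontal distance between stand_4 and bin_full_1 below 0.165 m or horizontal distance between stand_4 and bin_full_2 below 0.165 m)) or (value of joint tag_4 below -0.75 rad and (horizontal distance between stand_4 and bin_empty_1 below 0.165 m or horizontal distance between stand_4 and bin_empty_2 below 0.165 m))) and velocity of joint tag_4 between -0.1 and 0.1 rad/s); the robot touches nothing.
It fails at once if a bin is lifted, pushed or tipped (moved more than 20 mm or tilted more than 0.25 rad) (distance of any of bin_full_1, bin_full_2, bin_empty_1, bin_empty_2 from where it was at the start of the episode above 0.02 m or angle between any of bin_full_1, bin_full_2, bin_empty_1, bin_empty_2's own z axis and vertical above 0.25 rad).
It fails at once if the jar, the stick cup or the mould is lifted, pushed or tipped (moved more than 20 mm or tilted more than 0.25 rad) (distance of any of jar, stick_cup, mould from where it was at the start of the episode above 0.02 m or angle between any of jar, stick_cup, mould's own z axis and vertical above 0.25 rad).
It also fails if it takes over 70 s, if anything falls off the work surface, if the arm or the gripper's body presses on something with over 40 N, if the wrist force passes 120 N, or if a joint passes its speed limit or range.

ROBOT

A 6-joint arm with a two-finger parallel gripper is mounted at the origin on the work surface. World frame = base frame: x ahead of the robot, y to its left, z up, the work surface at z = 0. Lengths are in m, angles in degrees, forces in N, time in s.
With the tool pointing down it reaches from about 0.375 to 0.9 m from the base axis. Payload 3.1 kg.
Tool frame: the origin (TCP) lies at the very end of the fingers, on their centre line; the grasp point (between the pads) lies robot.grip_depth behind it (robot.grip_depth is the distance from the TCP to the grasp point, in m); x points along the fingers, y is the direction in which the jaws open and shut, and the axes are right-handed (so a half turn about x gives the same grasp; the last joint's range is limited). The gripper opens to 87 mm and grips with 3 to 60 N. Pads are 19 mm wide; open, the fingers measure 117 mm over their backs; the gripper's body (75 mm by 190 mm) begins 51 mm behind the grasp point.
Start: joints at [65.976, 30.224, 82.088, -0, 67.689, -10.227], TCP at [0.149, 0.607, 0.223] pointing down, gripper open.
Joint ranges: [-176.69, 176.69], [-43.24, 126.21], [12.49, 139.97], [-82, 262], [0, 151.66], [-163.58, 163.58]. Speed limits (degrees/s): [159.86, 159.86, 180, 180, 180, 180].

INTERFACE

Orientations are given as a 3x3 rotation matrix whose columns are the frame's x, y, z axes.
In Python, from workcell import robot gives the robot as it stands.
- The arm moves only by the shell command python3 -m creep 'ROWS' [OPENING] [FORCE]. ROWS is JSON, one flat list of numbers, 6 for each row, row after row: the shift along the world's x, y, z as a fraction of full scale, then the turn, a rotation vector about the world's x, y, z as a fraction of full scale. In form: [dx, dy, dz, rx, ry, rz, dx, dy, dz, rx, ry, rz, ...]. A call has 1 to 8 rows; each row shifts and turns the pose as measured when the row begins; what a row does not reach is not made up. Full scale, the value 1, is 0.2 m for a shift and 180 degrees for a turn. A row lasts 1/12 s, in which the tool goes at most 41.7 mm and 7.16 degrees, less where a joint would pass 70% of its speed; a pose out of reach is approached as far as the arm can. A call with a number of a shift or a turn outside -1 to 1 is refused whole. A call with a gripper value outside its range is refused whole. OPENING is the opening in per cent of the stroke, from 0 (shut) to 100 (fully open), set as the call begins (- or left out, the last holds). The fingers move at their own pace and stop on an object; FORCE is the grip in N (left out, the last holds). Time passes only in rows, so rows that do not move let the fingers close. It gives the time, the measured TCP pose, the force and the opening at its end, in the units of the state.
- robot.get_obs(): the state, without advancing time (a new reading comes with each control period).
- robot.read_camera(name): name is "scene" or "side" or "wrist"; returns (picture, depth): 480x640x3 uint8, blue, green, red; 480x640 float32, m along the optical axis (not along the pixel's ray), 0 where there is no reading.
- robot.camera_info(name): a dict with "K" (3x3 intrinsics, pixels), "dist" ([k1, k2, p1, p2, k3] as OpenCV has them; the pictures are not rectified), "T" (4x4, takes a point from camera to world coordinates). Camera axes: x right, y down, z forward; pixel columns grow to the right and rows downward; lengths in m; the calibration is good to about 2 mm. A picture is of the moment at which its call begins: read the wrist's pose just before it. camera_info takes no time and is no camera call; for the wrist camera it gives the pose at the moment of the call.
- robot.sign_off(): hands the job in, once; it reports no verdict.
The state is a dict: "clock": time; "q": joint angles; "joint_velocities": joint speeds; "joint_torque": joint torques, N m; "position": TCP position; "tool_rot": TCP orientation; "force": force on the tool from outside, world axes, zero at the start; "ft_torque": the same for the moment, N m; "opening": opening from 0.0 (shut) to 1.0 (fully open).
Only numpy, scipy, OpenCV 4.12 (cv2) and the standard library are available. Lean on these libraries where they do the work, as an engineer would, in place of code of your own. Each camera call takes 0.05 s, during which the arm holds its last target.

## Working session

There is one attempt and no reset: what is moved stays moved. The work goes in short steps, Python scripts to look and compute and a shell command to move; the robot and the scene stay as the last step left them, time stands still between calls to the robot, and variables do not carry over. Pictures are saved under pics/ and viewed, and the job is handed in when it is done.

```bash
mkdir -p pics; python3 - <<'E'
from workcell import robot
import cv2,numpy as np
for n in ("scene","side"):
    p,d=robot.read_camera(n); cv2.imwrite(f"pics/{n}0.png",p); np.save(f"pics/{n}0.npy",d)
    i=robot.camera_info(n); print(n,np.round(i["K"],1).tolist(),i["dist"],np.round(i["T"],3).tolist())
o=robot.get_obs();print(o["clock"],o["position"],np.round(o["tool_rot"],3).tolist(),robot.grip_depth)
E
```

```text
scene [[536.8, 0.0, 321.9], [0.0, 536.8, 238.4], [0.0, 0.0, 1.0]] [-0.16488698  0.          0.          0.          0.        ] [[0.657, 0.511, -0.554, 1.226], [0.754, -0.446, 0.483, -0.559], [-0.0, -0.735, -0.678, 0.943], [0.0, 0.0, 0.0, 1.0]]
side [[621.3, 0.0, 333.0], [0.0, 621.3, 240.5], [0.0, 0.0, 1.0]] [-0.01787111  0.          0.          0.          0.        ] [[0.998, -0.024, 0.066, 0.415], [-0.069, -0.5, 0.863, -1.23], [0.012, -0.866, -0.5, 0.793], [0.0, 0.0, 0.0, 1.0]]
0.1 [0.14874096 0.60637211 0.22167639] [[-0.001, 0.238, 0.971], [-0.002, 0.971, -0.238], [-1.0, -0.002, -0.0]] 0.0187
```

View pics/scene0.png

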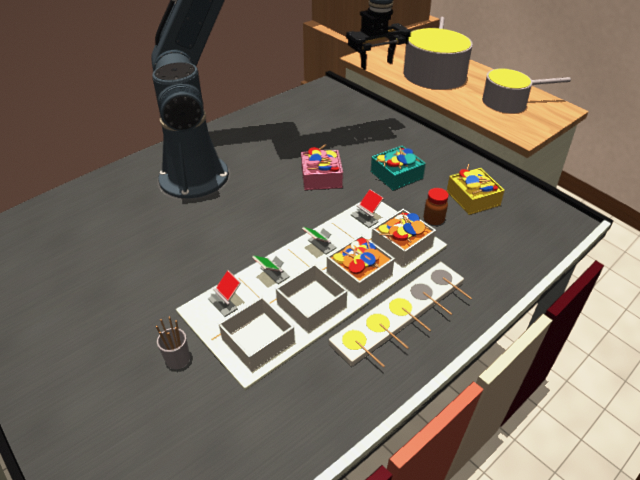

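View pics/side0.png

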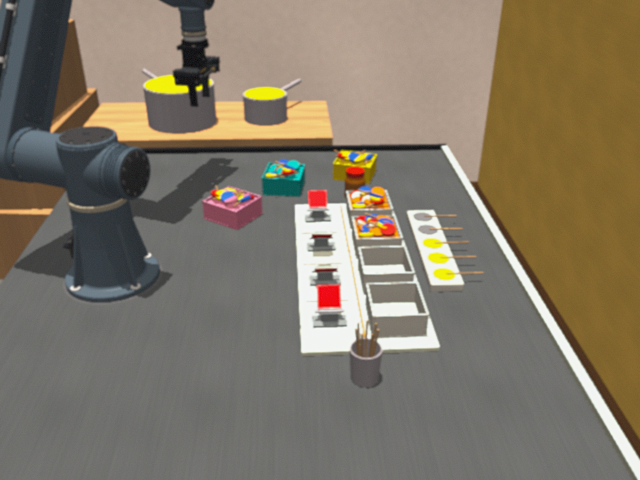

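The scene picture shows, from the cup end: red tag (228,288) at an empty bin, green (270,267) at an empty bin, green (320,238) at a full bin and red (369,206) at a full bin. So the 2nd and 4th tags are wrong. Next I'll measure them.

```bash
cat > h.py <<'E'
import cv2,numpy as np
from workcell import robot
def pts(n,d):
    i=robot.camera_info(n);K,D,T=np.array(i["K"]),np.array(i["dist"]),np.array(i["T"])
    v,u=np.mgrid[0:480,0:640]
    r=cv2.undistortPoints(np.stack([u,v],-1).reshape(-1,1,2).astype(np.float64),K,D).reshape(480,640,2)
    P=np.dstack([r*d[...,None],d])
    return P@T[:3,:3].T+T[:3,3]
E
python3 - <<'E'
from h import *
p=cv2.imread("pics/scene0.png");d=np.load("pics/scene0.npy");P=pts("scene",d)
cv2.imwrite("pics/crop0.png",cv2.resize(p[170:400,160:480],None,fx=2.5,fy=2.5,interpolation=cv2.INTER_CUBIC)[:600,:800])
z=P[...,2];w=(p.min(2)>150)&(z>.004)&(z<.02)&(P[...,0]<.9)
n,l,s,c=cv2.connectedComponentsWithStats(w.astype(np.uint8));k=1+s[1:,4].argmax();print(s[k])
hsv=cv2.cvtColor(p,cv2.COLOR_BGR2HSV)
m=(w|((z>.004)&(z<.018)&(p.min(2)>120)))
q=P[l==k];print(q[:,:2].min(0),q[:,:2].max(0),np.median(q[:,2]))
print(cv2.minAreaRect(q[:,:2].astype(np.float32)))
box=np.zeros((480,640),bool);box[180:320,200:390]=1
red=((hsv[...,0]<8)|(hsv[...,0]>172))&(hsv[...,1]>150)&(hsv[...,2]>90)
gr=(abs(hsv[...,0]-60)<15)&(hsv[...,1]>120)&(hsv[...,2]>50)
for nm,mm in(("red",red),("green",gr)):
    n,l,s,c=cv2.connectedComponentsWithStats((mm&box).astype(np.uint8))
    for k in range(1,n):
        if s[k,4]>40:
            q=P[l==k];q=q[q[:,2]>0.02]
            print(nm,c[k].round(),s[k,4],np.percentile(q,5,axis=0).round(3),np.percentile(q,95,axis=0).round(3),q.mean(0).round(3))
E
```

```text
[ 176  202  270  186 8398]
[ 0.41445295 -0.30318401] [0.69601185 0.33619486] 0.01388566396560953
((0.5554460883140564, 0.017184048891067505), (0.2782931327819824, 0.6393377184867859), 0.405424028635025)
red [371. 201.] 279 [0.461 0.242 0.05 ] [0.503 0.274 0.079] [0.482 0.259 0.065]
red [357. 266.] 168 [0.628 0.038 0.077] [0.658 0.066 0.089] [0.643 0.052 0.083]
red [227. 285.] 335 [ 0.463 -0.208  0.051] [ 0.505 -0.176  0.078] [ 0.487 -0.192  0.067]
green [316. 233.] 54 [0.46  0.057 0.049] [0.502 0.083 0.072] [0.482 0.07  0.061]
green [266. 262.] 98 [ 0.463 -0.097  0.05 ] [ 0.504 -0.069  0.077] [ 0.484 -0.083  0.064]
```

View pics/crop0.png

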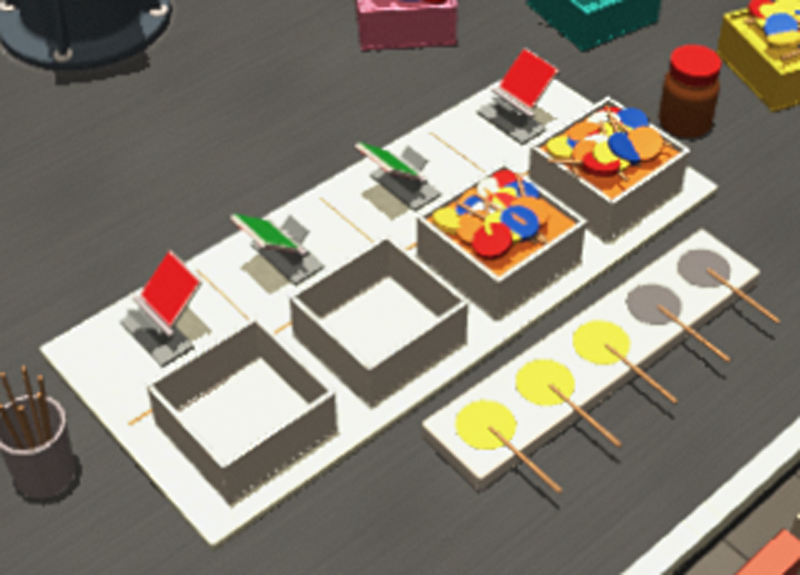

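Tags 2 (hinge y≈-0.058) and 4 (hinge y≈0.242) need flipping; the row is at x≈0.482. I'll start with tag 4: shut the gripper, stay high, and approach outside its free edge (y≈0.283).

```bash
python3 -m creep '[0.15,-0.125,0,0,0,0.038, 0.15,-0.125,0,0,0,0.038, 0.15,-0.125,0,0,0,0, 0.15,-0.125,0,0,0,0, 0.15,-0.125,0,0,0,0, 0.15,-0.125,0,0,0,0, 0.15,-0.125,0,0,0,0, 0.15,-0.125,0,0,0,0]' 0 10
```

```text
clock: 0.77
position: [0.3871, 0.4017, 0.218]
tool_rot: [[-0.007, -0.024, 1.0], [-0.003, 1.0, 0.024], [-1.0, -0.003, -0.007]]
force: [-0.1, 1.0, -1.0]
opening: 0.487
```

```bash
python3 -m creep '[0.117,-0.09,0,0,0,0, 0.117,-0.09,0,0,0,0, 0.117,-0.09,0,0,0,0, 0.117,-0.09,0,0,0,0, 0,0,0,0,0,0, 0,0,0,0,0,0, 0,0,0,0,0,0, 0,0,0,0,0,0]' 0
python3 - <<'E'
from h import *
p,d=robot.read_camera("wrist");cv2.imwrite("pics/w1.png",p)
E
```

```text
clock: 1.43
position: [0.4899, 0.3179, 0.2148]
tool_rot: [[-0.01, -0.012, 1.0], [-0.007, 1.0, 0.012], [-1.0, -0.007, -0.01]]
force: [0.2, 0.5, 0.1]
opening: 0.011
```

View pics/w1.png

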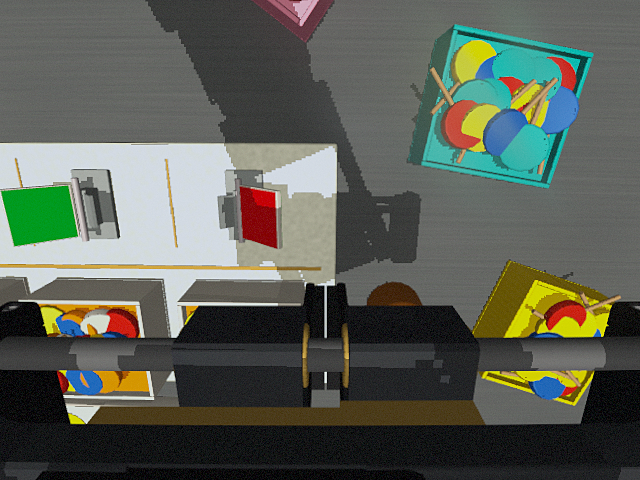

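Wrist view: the shut fingers (327,350) sit outside tag 4 (260,215), and the jar (395,295) is further right and forward. Going down.

```bash
python3 -m creep '[-0.045,0.075,0,0,0,0, 0,0,-0.12,0,0,0, 0,0,-0.12,0,0,0, 0,0,-0.12,0,0,0, 0,0,-0.12,0,0,0, 0,0,0,0,0,0, 0,0,0,0,0,0]'
```

```text
clock: 2.07
position: [0.474, 0.3413, 0.1188]
tool_rot: [[-0.006, -0.025, 1.0], [-0.003, 1.0, 0.025], [-1.0, -0.003, -0.006]]
force: [-0.2, 0.0, 0.1]
opening: 0.003
```

```bash
python3 -m creep '[0.02,-0.03,-0.14,0,0,0, 0,0,-0.14,0,0,0, 0,0,0,0,0,0, 0,0,0,0,0,0]'
python3 - <<'E'
from h import *
p,d=robot.read_camera("scene");cv2.imwrite("pics/s2.png",cv2.resize(p[120:350,200:520],None,fx=2.5,fy=2.5)[:600,:800])
E
```

```text
clock: 2.4
position: [0.4799, 0.3394, 0.0677]
tool_rot: [[0.003, -0.03, 1.0], [0.001, 1.0, 0.03], [-1.0, 0.001, 0.003]]
force: [-0.0, 0.0, -0.3]
opening: 0.005
```

View pics/s2.png

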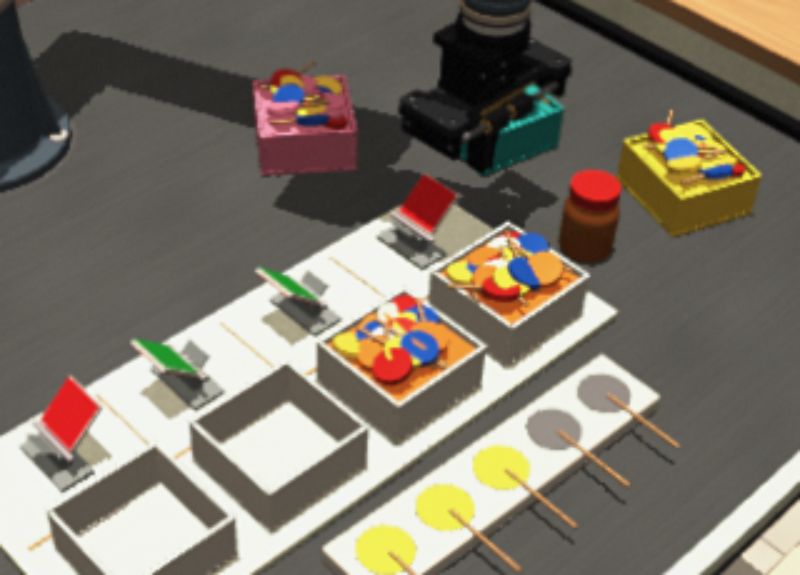

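```bash
python3 -m creep '[0,-0.06,-0.02,0,0,0, 0,-0.06,0,0,0,0, 0,-0.06,0,0,0,0, 0,-0.06,0,0,0,0, 0,-0.06,0,0,0,0, 0,-0.06,0,0,0,0, 0,-0.06,0,0,0,0, 0,-0.06,0,0,0,0]'
```

```text
clock: 3.12
position: [0.4835, 0.2367, 0.072]
tool_rot: [[0.016, -0.032, 0.999], [0.006, 0.999, 0.032], [-1.0, 0.006, 0.017]]
force: [-1.0, -0.8, 0.1]
opening: 0.006
```

```bash
python3 -m creep '[0,-0.04,0,0,0,0, 0,0.02,0,0,0,0, 0,0,0,0,0,0, 0,0,0,0,0,0]'
python3 - <<'E'
from h import *
p,d=robot.read_camera("scene");cv2.imwrite("pics/s3.png",cv2.resize(p[120:350,200:520],None,fx=2.5,fy=2.5)[:600,:800])
E
```

```text
clock: 3.45
position: [0.4834, 0.2277, 0.0721]
tool_rot: [[0.015, -0.026, 1.0], [0.005, 1.0, 0.026], [-1.0, 0.005, 0.015]]
force: [-0.5, -0.6, 0.2]
opening: 0.006
```

View pics/s3.png

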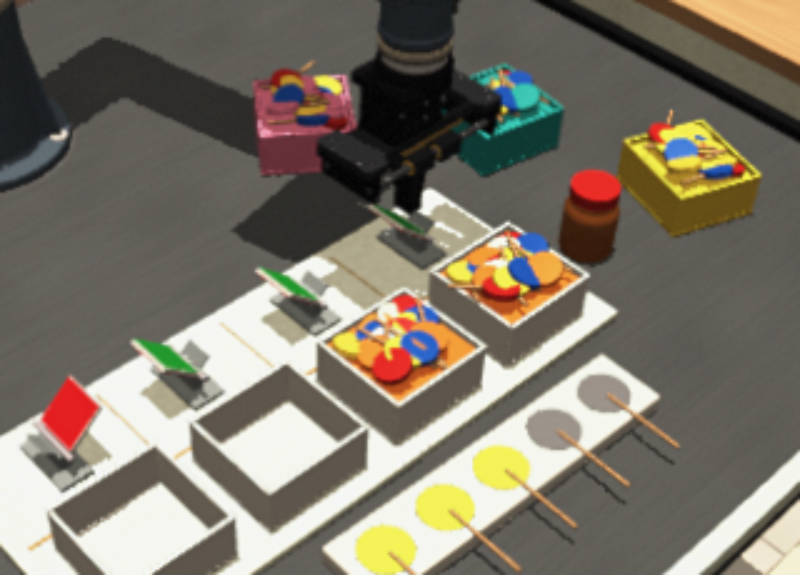

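Tag 4 has flipped to green (395,218 in the crop). Lifting, then moving to tag 2.

```bash
python3 -m creep '[0,0.03,0.12,0,0,0, 0,0,0.15,0,0,0, 0,0,0.15,0,0,0, 0,-0.19,0,0,0,0, 0,-0.19,0,0,0,0, 0,-0.19,0,0,0,0, 0,-0.19,0,0,0,0, 0,-0.19,0,0,0,0]'; python3 -m creep '[0,-0.19,0,0,0,0, 0,-0.19,0,0,0,0, 0,-0.19,0,0,0,0, 0,-0.19,0,0,0,0, 0,0,0,0,0,0, 0,0,0,0,0,0]'
```

```text
clock: 4.17
position: [0.4841, 0.0509, 0.1602]
tool_rot: [[0.022, -0.052, 0.998], [0.008, 0.999, 0.051], [-1.0, 0.006, 0.022]]
force: [0.8, -0.3, 0.5]
opening: 0.008
clock: 4.67
position: [0.4865, -0.1131, 0.1612]
tool_rot: [[0.029, -0.05, 0.998], [0.004, 0.999, 0.05], [-1.0, 0.002, 0.029]]
force: [-0.7, -0.2, -0.1]
opening: 0.007
```

```bash
python3 -m creep '[-0.02,-0.1,0,0,0,0, 0,0,-0.1,0,0,0, 0,0,-0.1,0,0,0, 0,0,0,0,0,0, 0,0,0,0,0,0]'
python3 - <<'E'
from h import *
p,d=robot.read_camera("scene");cv2.imwrite("pics/s4.png",cv2.resize(p[120:350,160:480],None,fx=2.5,fy=2.5)[:600,:800])
E
```

```text
clock: 5.08
position: [0.4847, -0.1295, 0.1211]
tool_rot: [[0.032, -0.056, 0.998], [0.003, 0.998, 0.056], [-0.999, 0.001, 0.032]]
force: [0.1, 0.6, -0.4]
opening: 0.004
```

View pics/s4.png

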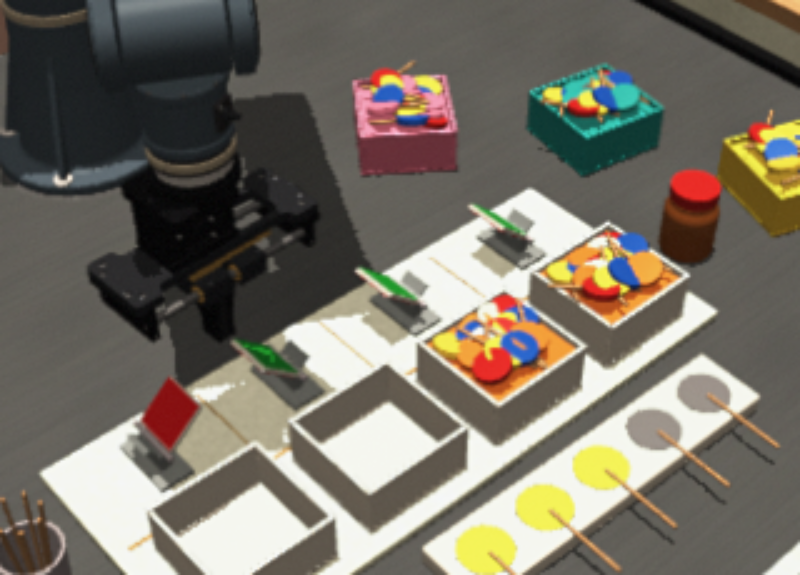

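Tag 4 (500,220) lies green and the fingers hang between tags 1 and 2. Now down to z≈0.066.

```bash
python3 -m creep '[0,-0.02,-0.09,0,0,0, 0,0,-0.1,0,0,0, 0,0,-0.09,0,0,0, 0,0,0,0,0,0, 0,0,0,0,0,0]'
```

```text
clock: 5.55
position: [0.489, -0.1304, 0.069]
tool_rot: [[0.04, -0.065, 0.997], [-0.001, 0.998, 0.065], [-0.999, -0.003, 0.04]]
force: [-0.2, 0.1, -1.1]
opening: 0.009
```

```bash
python3 -m creep '[-0.02,0.06,-0.02,0,0,0, 0,0.06,0,0,0,0, 0,0.06,0,0,0,0, 0,0.06,0,0,0,0, 0,0.06,0,0,0,0, 0,0.06,0,0,0,0, 0,0.06,0,0,0,0]'; python3 -m creep '[0,0,0,0,0,0]'
python3 - <<'E'
from h import *
p,d=robot.read_camera("scene");cv2.imwrite("pics/s5.png",cv2.resize(p[120:350,160:480],None,fx=2.5,fy=2.5)[:600,:800])
E
```

```text
clock: 6.13
position: [0.4876, -0.0395, 0.0722]
tool_rot: [[0.052, -0.064, 0.997], [-0.005, 0.998, 0.065], [-0.999, -0.009, 0.052]]
force: [0.3, -0.0, -0.5]
opening: 0.006
clock: 6.22
position: [0.4874, -0.037, 0.0733]
tool_rot: [[0.053, -0.068, 0.996], [-0.006, 0.998, 0.068], [-0.999, -0.009, 0.053]]
force: [0.3, -0.3, 0.0]
opening: 0.006
```

View pics/s5.png

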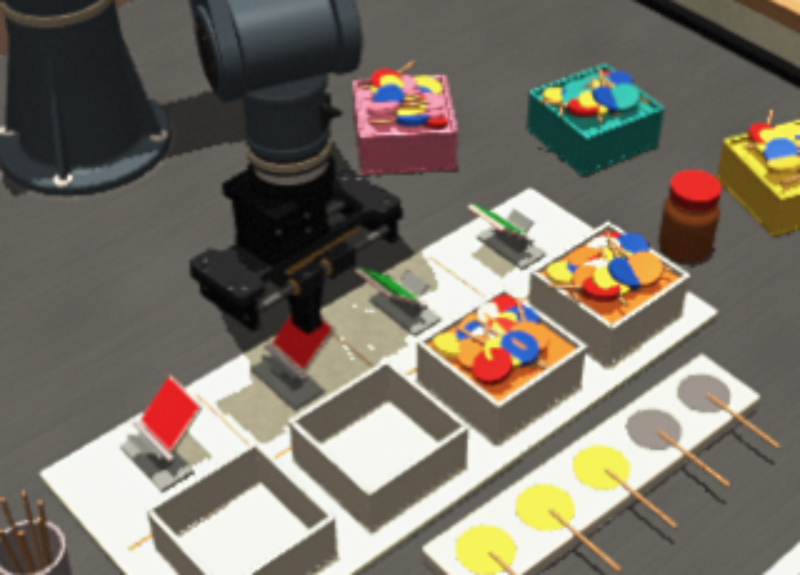

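Tag 2 (300,345) is now red. Retract clear and check.

```bash
python3 -m creep '[0,-0.06,0.1,0,0,0, 0,0,0.18,0,0,0, 0,0,0.18,0,0,0, 0,0,0.18,0,0,0, 0,0,0.15,0,0,0, 0,0,0,0,0,0, 0,0,0,0,0,0, 0,0,0,0,0,0]'
python3 - <<'E'
from h import *
p,d=robot.read_camera("scene");P=pts("scene",d);cv2.imwrite("pics/s6.png",cv2.resize(p[120:350,160:480],None,fx=2.5,fy=2.5)[:600,:800])
hsv=cv2.cvtColor(p,cv2.COLOR_BGR2HSV)
box=np.zeros((480,640),bool);box[180:320,200:390]=1
red=((hsv[...,0]<8)|(hsv[...,0]>172))&(hsv[...,1]>150)&(hsv[...,2]>60)
gr=(abs(hsv[...,0]-60)<15)&(hsv[...,1]>120)&(hsv[...,2]>40)
for nm,mm in(("red",red),("green",gr)):
    n,l,s,c=cv2.connectedComponentsWithStats((mm&box).astype(np.uint8))
    for k in range(1,n):
        if s[k,4]>30:
            q=P[l==k];q=q[(q[:,2]>0.03)&(q[:,0]<.53)]
            if len(q)<20: continue
            v=q-q.mean(0);nn=np.linalg.svd(v)[2][2];nn*=np.sign(nn[2])
            print(nm,c[k].round(),q.mean(0).round(3),"lean",np.arctan2(nn[1],nn[2]).round(2), np.pi/2-abs(np.arctan2(nn[1],nn[2])).round(2))
print(robot.get_obs()["force"])
E
```

```text
clock: 6.93
position: [0.4844, -0.048, 0.2415]
tool_rot: [[0.055, -0.069, 0.996], [-0.005, 0.998, 0.069], [-0.998, -0.009, 0.054]]
force: [0.3, 1.2, 0.0]
opening: 0.006
red [280. 254.] [ 0.484 -0.042  0.065] lean -0.71 0.8607963267948966
red [227. 285.] [ 0.484 -0.191  0.064] lean -0.71 0.8607963267948966
green [316. 233.] [0.483 0.069 0.062] lean 0.74 0.8307963267948966
[-0.18426795 -0.1325003   0.07258741]
```

View pics/s6.png

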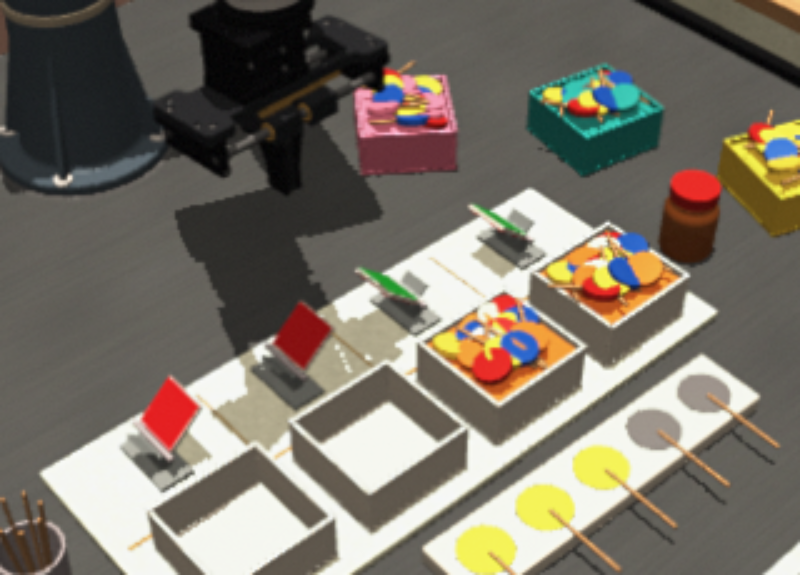

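The picture shows red, red, green, green from the cup end, with bins, jar and mould in place. Tag 4's green patch was too small for the plane fit, so I'll check it separately.

```bash
python3 - <<'E'
from h import *
p,d=robot.read_camera("scene");P=pts("scene",d)
for h in(-.208,-.058,.092,.242):
    m=(abs(P[...,0]-.482)<.022)&(abs(P[...,1]-h)<.06)&(P[...,2]>.055)&(P[...,2]<.12)
    q=P[m];t=q[q[:,2]>np.percentile(q[:,2],85)]
    print(h,len(q),"top edge: side",(t[:,1].mean()-h).round(3),"z",t[:,2].mean().round(3))
robot.sign_off()
E
```

```text
-0.208 272 top edge: side 0.033 z 0.079
-0.058 249 top edge: side 0.031 z 0.079
0.092 91 top edge: side -0.046 z 0.08
0.242 63 top edge: side -0.048 z 0.081
the job is handed in; nothing more can be done
```

I pushed over the two wrong tags with the shut fingertips, lifted clear, and handed the job in. These were the 2nd from the cup end (now red, in front of an empty bin) and the 4th (now green, in front of a full bin). The other two tags were already right, so I left them.

- **Colours:** the last picture shows red, red, green, green from the cup end, matching empty, empty, full, full.
- **Lean of tags 1–3:** plane fits gave about 0.83 to 0.86 rad, against a 0.85 stop.
- **Lean of tag 4:** its visible green patch was too small for that fit. I measured its top edge instead, which lies on the same side and at the same height as the green tag that was right from the start (-48 and -46 mm, z about 80 mm).
- **Other objects:** bins, jar and mould look undisturbed in the last picture. The stick cup is only partly in that view. The force readings between moves stayed at about 1 N. I didn't measure any object's movement numerically.

No check disagreed. The job took about 7 s of the 70 s allowed.

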